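# Hook the bench bracket into its slotted column and press it home

### The arm

A 6-joint arm with a two-finger parallel gripper is mounted at the origin on a cart in front of the work surface, level with it; the furniture and walls round the work are solid. World frame = base frame: x ahead of the robot, y to its left, z up, the work surface at z = 0. Lengths are in mm, angles in degrees, forces in N, time in s.
With the tool pointing down it reaches from about 250 to 725 mm from the base axis. Payload 4 kg.
Tool frame: the origin (TCP) lies between the finger pads, 19 mm behind the fingertips; this is the grasp point; z points along the fingers, y is the line along which they close (so a half turn about z gives the same grasp; the last joint's range is limited). The gripper opens to 85 mm and grips with 20 to 120 N. Pads are 22 mm wide; open, the fingers measure 114 mm over their backs; the gripper's body (76 mm by 85 mm) begins 54 mm behind the grasp point. The pads swing forward as they close: fully open they stand 13 mm farther back than shut.
Start: joints at [75.287, 13.785, 0.286, 76.501, 0, 90], TCP at [126.992, 483.604, 250.006] pointing down, gripper open.
Joint ranges: [-155.79, 155.79], [-60.16, 107.12], [-62.33, 73.08], [-114, 123.19], [-81.49, 82.49], [-180, 180]. Speed limits (degrees/s): [159.86, 159.86, 180, 180, 180, 180].

### API

Orientations are given as a 3x3 rotation matrix whose columns are the frame's x, y, z axes.
In Python, from station import manip gives the robot as it stands. Calls block until the motion is done:
- manip.move_pose(position, orientation): joint-space move of the TCP to a pose.
- manip.move_l(position, attitude=None, velocity=150): straight line of the TCP; attitude=None keeps the orientation; velocity is the mean speed in mm/s.
- manip.move_joints(angles): joint-space move.
- manip.move_gripper(opening, grasp_force=None): finger opening in mm; grasp_force is the grip in N (None keeps the last); returns when the fingers have stopped.
- manip.sleep(seconds).
- manip.inverse_kinematics(position, orientation): joint angles nearest the present ones, or None.
- manip.read_state(): the state.
- manip.grab_frame(name): name is "scene" or "top" or "wrist"; returns a dict with "img" (400x640x3 uint8, blue, green, red), "fx", "fy", "cx", "cy" (pixels), "k1" (the pictures are not rectified: a ray, as slopes to the right and down, at radius r is drawn at 1 + k1 r^2 times it, then the intrinsics apply), "rvec" (rotation vector, rad) and "tvec" (3), from world to camera coordinates, as OpenCV has them; the wrist camera has in their place "hand_eye" (4x4, takes a point from camera to tool coordinates, whose origin is the TCP and whose axes are the flange's). Camera axes: x right, y down, z forward; pixel columns grow to the right and rows downward; lengths in mm; the calibration is good to about 2 mm. A picture is of the moment at which its call begins: read the wrist's pose just before it. There is no depth.
A pose or a line that the arm cannot do raises manip.IKError and nothing moves.
- manip.job_done(): hands the job in; it is judged then, once.
Trained networks look in the newest picture that a camera, given by its name, has taken for a name from the list of things; names that differ only in an ending like _2 or _b are one class to them, and where a whole thing is asked for, a point or a joint stands for the part that bears it (a point fixed in the world has none). Each returns a list of dicts, best first, with "confidence" (0 to 1); they miss things now and then, are a little off and sometimes report something else, mostly with a low value. They report only what shows in the picture. A call takes as long as a camera call.
- manip.boxes_of(query, camera): "extent" ([left, top, right, bottom] in pixels, round what is visible of it).
The state is a dict: "time": time; "q": joint angles; "joint_velocities": joint speeds; "joint_efforts": joint torques, N m; "ee_pos": TCP position; "ee_rot": TCP orientation; "ft_force": force on the tool from outside, world axes, zero at the start; "torque": the same for the moment, N m; "finger_gap": finger opening in mm; "finger_force": force on a finger pad.
Only numpy, scipy, OpenCV 4.12 (cv2) and the standard library are available. Lean on these libraries where they do the work, as an engineer would, in place of code of your own. Each camera call takes 0.05 s, during which the arm holds its last target. There are 200 camera calls.

### The job

Pick up the small shelf bracket, hook both of its claws into the two slots of the column on the stand, and press it straight down until it sits fully home and the spring catch has locked over it. Feel your way gently, never pushing on the stand or column with more than 30 N, then let go and leave the bracket hanging there level, with the other things on the bench left where they are.

Things in the scene. Friction and masses are not known exactly. Their poses are not given: they have to be found in the camera images.
- bracket: Loose aluminium shelf bracket, 0.20-0.33 kg, upright. Origin: mid lower edge of its flat back; z up, x out of the back (to the column), y across. Shelf plate 5 thick, 64 wide (y), from x 0 to -100. Back plate 40 wide, 106 high, 5 thick. Centre of mass near x -33, z 40. Sizes in mm, also below.
- bracket_grip (a point): Grip point, at (-30, 0, 84) in the bracket's frame: in the middle of the upright web, 12 thick (y), x -52 to -4, top at z 106. Grasp from above across y with the TCP here. A slanted 10 mm rib runs from the web's top down to the plate's front end.
- bracket_claw (a point): Point of the upper claw's barb, at (17.5, 0, 57) in the bracket's frame. Two equal steel claws, 5 thick, stick out of the back at y 0: tongues 7 tall, undersides at z 24 and 66. Each has a nose at its end that hangs 15.5 below the tongue, 6.5 clear of the back; the barb behind the nose reaches x 17.5.
- stand: Fixed stand: dark foot plate 105 x 120 x 8, grey sleeve, and in it a white slotted column 36 wide, 32 deep, face 5 thick. Origin: bench under the middle of the column's front face; z up, x into the column. The column is clamped h = 0 to 40 mm up; h differs each time and is NOT reported: find the slots by feel or by camera. Contact forces over 30 N bend the column.
- stand_slot (a point): At (0, 0, 84) in the stand's frame: lower edge of the lower slot if h were 0 (fixed to the stand: the true edge is h higher). All plus h: slots z 84-112.5 and 126-154.5, 9 wide, at y 0; column top 160.5. Claws go in (+x) while the bracket's origin is at z 75.5 to 81.5 + h; otherwise they strike the face, back 17.5 off. Search from above: too low, the plate meets the pin.
- stand_home (a point): At (0, 0, 60) in the stand's frame: where the bracket's origin ends, axes parallel to the stand's, if h were 0 (true place h higher): tongues on the slots' lower edges, back on the face. On the way down a spring roller resists with about 5 to 12 N from 10 mm above home, yields 3 mm above home; then a hard stop.
- catch (a joint): Spring roller behind the column's face just under the lower slot: m pushed back, 0 = out. 0 when free, 1.5 to 4.5 mm while the lower claw's barb pushes past it, 0 to 1 mm again once it has snapped in above the barb (locked).
- seat_pin (a joint): Brass spring pin, 9 thick, on a ledge (top at 50 + h, reaching 30 mm out), 18 mm in front of the column's face, under the bracket: m pressed down, 0 when free, its top then at 65 + h in the stand's frame; about 5 mm when the bracket is fully home (0.25 N per mm).
- solder_reel: Bystander: reel of solder wire, 63 x 76 x 52 mm; origin at the underside.
- tape_roll: Bystander: black tape roll, 58 mm across, 18 mm high.
- flux_pot: Bystander: round pot, 44 mm across, 35 mm high.
- small_carton: Bystander: small carton, 48 x 70 x 36 mm.

How it is judged (in metres and radians):
At the end, for the whole second after the job is handed in: The bracket hangs still and level (within 4 degrees) on the column, back face on its front (within 4 mm, 5 mm sideways), pressed home: seat pin down past 3.5 mm and the catch back out (under 1.5 mm) (value of joint seat_pin above 0.0035 m and value of joint catch below 0.0015 m and x of bracket in the frame of stand between -0.004 and 0.004 m and y of bracket in the frame of stand between -0.005 and 0.005 m and z of bracket in the frame of stand between 0.056 and 0.106 m and angle between bracket's own z axis and vertical below 0.07 rad and linear speed of bracket below 0.02 m/s); the robot touches nothing.
It fails at once if the bracket is forced against the stand with more than 30 N (contact force between bracket and stand above 30 N).
It fails at once if the arm pushes on the stand itself with more than 30 N (contact force between the arm and stand above 30 N).
It fails at once if the bracket is tipped over (angle between bracket's own z axis and vertical above 0.6 rad).
It fails at once if a bystander is shoved more than 40 mm (distance of any of solder_reel, tape_roll, flux_pot, small_carton from where it was at the start of the episode above 0.04 m).
It also fails if it takes over 64 s, if anything falls off the work surface, if the arm or the gripper's body presses on something with over 40 N, if the wrist force passes 120 N, or if a joint passes its speed limit or range.

## Working session

There is one attempt and no reset: what is moved stays moved. The work goes in short steps, each a Python script; the robot and the scene stay as the last script left them, time stands still between calls to the robot, and variables do not carry over. Pictures are saved under pics/ and viewed, at most 10 in all, crops included, and the job is handed in when it is done.

```bash
ls; mkdir -p pics
cat > h.py <<'E'
from station import manip as m
import numpy as np, cv2
def und(f,uv):
    uv=np.atleast_2d(np.array(uv,float))
    d=np.stack([(uv[:,0]-f['cx'])/f['fx'],(uv[:,1]-f['cy'])/f['fy']],1); s=d.copy()
    for _ in range(20): s=d/(1+f['k1']*(s**2).sum(1,keepdims=True))
    return s
def cam(f,st=None):
    if 'rvec' in f:
        R=cv2.Rodrigues(np.array(f['rvec'],float))[0].T; return R,-R@np.array(f['tvec'],float).ravel()
    T=np.array(f['hand_eye']); R=np.array(st['ee_rot']); return R@T[:3,:3],np.array(st['ee_pos'])+R@T[:3,3]
def ray(f,uv,st=None):
    R,c=cam(f,st); s=und(f,uv); d=np.c_[s,np.ones(len(s))]@R.T; return c,d/np.linalg.norm(d,axis=1,keepdims=True)
def onz(f,uv,z,st=None):
    c,d=ray(f,uv,st); return c+d*((z-c[2])/d[:,2])[:,None]
def proj(f,P,st=None):
    R,c=cam(f,st); p=(np.atleast_2d(P)-c)@R; s=p[:,:2]/p[:,2:]; s=s*(1+f['k1']*(s**2).sum(1,keepdims=True))
    return s*[f['fx'],f['fy']]+[f['cx'],f['cy']]
E
cat > a.py <<'E'
from h import *
ims=[]
for c in ['scene','top']:
    f=m.grab_frame(c); cv2.imwrite(f'pics/{c}0.png',f['img']); print(c,cam(f)[1].round(),cam(f)[0][:,2].round(2))
    for n in ['bracket','stand','seat_pin','solder_reel','tape_roll','flux_pot','small_carton']:
        print(n,[(np.round(b['extent']).tolist(),round(b['confidence'],2)) for b in m.boxes_of(n,c)[:2]])
print(m.read_state())
E
python3 a.py
```

```text
pics
scene [-109. -555.  561.] [ 0.65  0.62 -0.44]
bracket [([282.0, 210.0, 328.0, 269.0], 0.65)]
stand [([332.0, 171.0, 391.0, 251.0], 0.8)]
seat_pin [([282.0, 207.0, 329.0, 269.0], 0.29)]
solder_reel [([243.0, 195.0, 260.0, 215.0], 0.66)]
tape_roll [([240.0, 224.0, 256.0, 239.0], 0.58)]
flux_pot [([448.0, 234.0, 470.0, 257.0], 0.61)]
small_carton [([224.0, 185.0, 252.0, 205.0], 0.71)]
top [ 485.  124. 1305.] [ 0.07 -0.02 -1.  ]
bracket [([317.0, 211.0, 341.0, 244.0], 0.93)]
stand [([325.0, 154.0, 367.0, 194.0], 0.96)]
seat_pin []
solder_reel [([230.0, 201.0, 253.0, 216.0], 0.79)]
tape_roll [([266.0, 225.0, 283.0, 244.0], 0.7)]
flux_pot []
small_carton [([200.0, 196.0, 223.0, 219.0], 0.7), ([230.0, 202.0, 253.0, 216.0], 0.41)]
{'time': 0.8, 'q': array([ 7.52875803e+01,  1.37829095e+01,  2.89227664e-01,  7.65021529e+01,
       -5.90519621e-04,  9.00006663e+01]), 'joint_velocities': array([ 0.04098327,  0.07780642, -0.03691418, -0.07799237,  0.00107772,
        0.03667431]), 'joint_efforts': array([-5.51249886e-04, -3.72152746e+01,  2.52678430e+01,  9.25128115e-04,
       -6.77490789e-05, -2.19412456e-06]), 'ee_pos': array([126.99073216, 483.62118961, 250.04623766]), 'ee_rot': array([[-9.67209771e-01,  2.53978855e-01,  2.84314463e-05],
       [ 2.53978856e-01,  9.67209768e-01,  6.76966053e-05],
       [-1.03056663e-05,  7.26978043e-05, -9.99999997e-01]]), 'ft_force': array([0.3131264 , 0.5503511 , 0.37351108]), 'torque': array([ 0.01582311, -0.01272594, -0.0150816 ]), 'finger_force': 0.0, 'finger_gap': 85.64817065789502}
```

```bash
cat > b.py <<'E'
import cv2, numpy as np
a=cv2.imread('pics/scene0.png')[150:290,210:490]; b=cv2.imread('pics/top0.png')[140:270,190:390]
a=cv2.resize(a,None,fx=2.8,fy=2.1) if 0 else cv2.resize(a,(600,300),interpolation=2); b=cv2.resize(b,(460,299),interpolation=2)
cv2.imwrite('pics/v1.png',np.vstack([a,cv2.copyMakeBorder(b,0,1,0,140,0)]))
E
python3 b.py
```

```text
(no output)
```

View pics/v1.png

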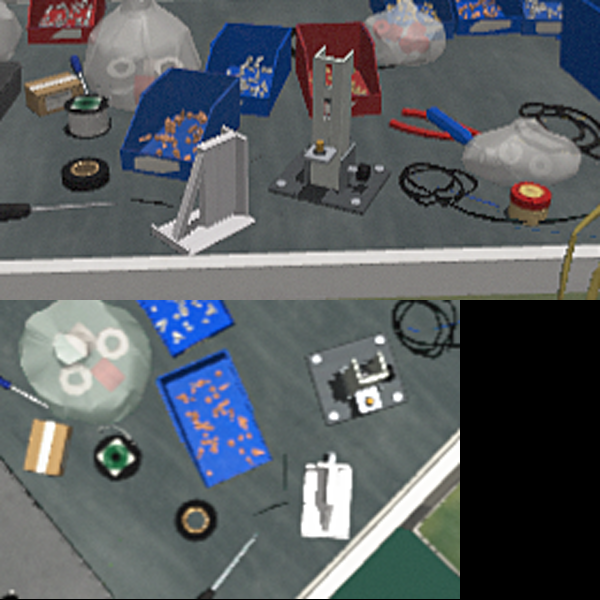

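```bash
cat > c.py <<'E'
from h import *
f=m.grab_frame('top')
for n,uv,z in [('bracket',(329,227),50),('stand foot TL',(325,154),4),('BR',(367,194),4),('mid',(346,174),100),('reel',(241,208),50),('tape',(274,234),18),('carton',(211,207),36)]:
    print(n,onz(f,uv,z).round())
f=m.grab_frame('scene'); print('flux',onz(f,(459,246),17).round())
E
python3 c.py
```

```text
bracket [[461.  57.  50.]]
stand foot TL [[698.  65.   4.]]
BR [[566. -70.   4.]]
mid [[621.   7. 100.]]
reel [[523. 331.  50.]]
tape [[440. 231.  18.]]
carton [[527. 427.  36.]]
flux [[ 724. -215.   17.]]
```

The bracket stands at about (460, 57) with its claws pointing world +x. The stand is at about (620, 5) with a yaw of about +17°, and its pin faces the robot. Next I'll take a closer wrist look over each.

```bash
cat >> h.py <<'E'
def Rz(deg,s=1):
    a=np.radians(deg); c,n=np.cos(a),np.sin(a)
    R=np.array([[c,-n,0],[n,c,0],[0,0,1]]); return R@np.diag([s,-s,-1.])
def boxes(names,c):
    for n in names: print(n,[(np.round(b['extent'],1).tolist(),round(b['confidence'],2)) for b in m.boxes_of(n,c)[:2]])
E
cat > d.py <<'E'
from h import *
for s in (1,-1): print(s,m.inverse_kinematics([420,57,330],Rz(0,s)),m.inverse_kinematics([590,0,200],Rz(17,s)))
s=-1
m.move_pose([400,55,330],Rz(0,s))
st=m.read_state(); f=m.grab_frame('wrist'); np.save('w1.npy',dict(f=f,st=st),allow_pickle=True)
cv2.imwrite('pics/w1.png',f['img']); print(f['hand_eye'],f['fx'],f['k1']); boxes(['bracket','bracket_grip','bracket_claw','stand'],'wrist')
print(st['time'],st['ee_pos'])
E
python3 d.py
```

```text
1 [   7.728637      3.80378006    0.18600938   86.38222932    0.
 -172.271363  ] [  0.          25.39342601   9.40172139  74.00829538   0.
 163.        ]
-1 [ 7.728637    3.80378006  0.18600938 86.38222932  0.          7.728637  ] [  0.          25.39342601   9.40172139  74.00829538   0.
 -17.        ]
[[-2.29321680e-04 -9.64407791e-01 -2.64419288e-01  6.84059516e+01]
 [ 9.99999822e-01 -7.56109922e-05 -5.91491681e-04  1.07675975e+00]
 [ 5.50446181e-04 -2.64419377e-01  9.64407637e-01 -1.23308343e+02]
 [ 0.00000000e+00  0.00000000e+00  0.00000000e+00  1.00000000e+00]] 345.0967949524624 -0.060542971896533376
bracket [([283.3, 164.8, 335.8, 269.5], 0.84)]
bracket_grip [([284.6, 167.0, 337.2, 271.5], 0.76)]
bracket_claw [([287.0, 167.0, 336.4, 273.6], 0.79)]
stand [([232.0, 276.1, 326.7, 351.8], 0.66)]
2.7667 [399.96837508  55.54072955 329.84799243]
```

View pics/w1.png

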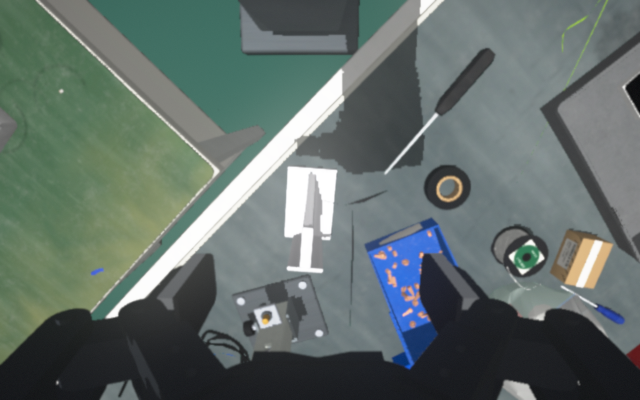

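The wrist picture shows the bracket plate with its front edge at (288,167)–(337,168) and its back-plate top at (288,271)–(323,272), all close to y-aligned. I'll fit the pose from these.

```bash
cat > e.py <<'E'
from h import *
from scipy.optimize import least_squares
d=np.load('w1.npy',allow_pickle=True).item(); f,st=d['f'],d['st']
M=np.array([[-100,-32,5],[-100,32,5],[0,20,106],[0,-20,106.]]); uv=np.array([[288,167],[337,168],[323,272],[288,271.]])
# subpixel corners
g=cv2.cvtColor(f['img'],cv2.COLOR_BGR2GRAY)
uv=cv2.cornerSubPix(g,uv.astype(np.float32).reshape(-1,1,2),(3,3),(-1,-1),(3,30,.01)).reshape(-1,2); print(uv)
def P(p):
    a=p[2];R=np.array([[np.cos(a),-np.sin(a),0],[np.sin(a),np.cos(a),0],[0,0,1]]); return M@R.T+[p[0],p[1],0]
r=least_squares(lambda p:(proj(f,P(p),st)-uv).ravel(),[500,55,0]); print(r.x,np.degrees(r.x[2]),r.fun.round(1))
c=onz(f,(300,283),0,st);print(c)
# stand foot corners (z=8) picks and plate
print(onz(f,[(233,294),(304,277),(327,331)],8,st).round(1))
E
python3 e.py
```

```text
[[287.3311  166.18474]
 [336.9388  169.74162]
 [323.26758 270.0115 ]
 [288.      271.     ]]
[ 5.07831743e+02  4.36525293e+01 -5.74818431e-02] -3.29346700975465 [ 0.3 -0.7 -0.6 -1.5  0.5  2.5 -0.3 -0.4]
[[580.16004157  31.13423596   0.        ]]
[[594.2 -66.4   8. ]
 [566.2  37.4   8. ]
 [656.7  71.1   8. ]]
```

```bash
cat > g.py <<'E'
from h import *
from scipy.spatial.transform import Rotation as Ro
d=np.load('w1.npy',allow_pickle=True).item(); T=np.array(d['f']['hand_eye'])
best=None
for e in (20,25,30,35,40):
  for D in (210,240,270,300):
    R=Rz(16,-1)@Ro.from_euler('y',-(90-15.3-e),degrees=True).as_matrix()
    look=R@T[:3,2]; p=np.array([608,0,145])-D*look-R@T[:3,3]
    q=m.inverse_kinematics(p,R)
    if q is not None: print(e,D,p.round(),np.round(q)); best=best or (p,R)
p,R=best
m.move_pose(p,R)
st=m.read_state(); f=m.grab_frame('wrist'); np.save('w2.npy',dict(f=f,st=st),allow_pickle=True)
cv2.imwrite('pics/w2.png',cv2.rotate(f['img'],cv2.ROTATE_180)); print(st['time'],cam(f,st)[1]); boxes(['stand','seat_pin','catch'],'wrist')
E
python3 g.py
```

```text
20 210 [553. -17. 201.] [-14.   2. -50. -13.  24. -18.]
20 240 [526. -24. 212.] [-16.  -3. -52. -10.  26. -20.]
20 270 [499. -32. 222.] [-19.  -7. -53.  -5.  28. -22.]
20 300 [472. -40. 232.] [-23. -12. -54.  -0.  31. -25.]
25 210 [558. -15. 206.] [-12.   0. -45.  -2.  21. -19.]
25 240 [532. -23. 219.] [-14.  -4. -46.   2.  23. -21.]
25 270 [506. -30. 231.] [-17.  -8. -47.   6.  24. -23.]
25 300 [480. -38. 244.] [-20. -12. -48.  11.  26. -25.]
30 210 [563. -14. 210.] [-11.   1. -39.   9.  18. -20.]
30 240 [539. -21. 225.] [-12.  -3. -40.  12.  20. -21.]
30 270 [514. -28. 240.] [-15.  -8. -41.  16.  21. -23.]
30 300 [489. -35. 255.] [-17. -12. -41.  20.  23. -25.]
35 210 [569. -12. 214.] [ -9.   2. -34.  18.  16. -20.]
35 240 [546. -19. 231.] [-11.  -2. -34.  21.  17. -21.]
35 270 [522. -26. 249.] [-12.  -6. -35.  25.  18. -23.]
35 300 [498. -32. 266.] [-14. -10. -35.  29.  19. -24.]
40 210 [575. -10. 217.] [ -7.   3. -28.  26.  13. -20.]
40 240 [553. -17. 237.] [ -9.  -0. -28.  30.  14. -21.]
40 270 [531. -23. 256.] [-10.  -4. -28.  33.  15. -22.]
40 300 [509. -29. 275.] [-12.  -7. -28.  37.  15. -23.]
4.5417 [417.84369459 -54.08147558 218.25892929]
stand [([224.4, 0.0, 396.0, 254.4], 0.69)]
seat_pin [([305.7, 68.2, 317.1, 91.9], 0.77)]
catch [([429.5, 0.2, 537.3, 51.8], 0.22)]
```

View pics/w2.png

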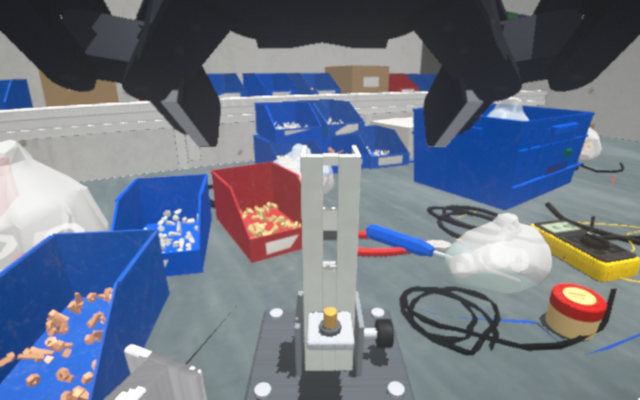

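```bash
python3 -c "
import cv2
a=cv2.imread('pics/w2.png'); c=a[145:295,290:370]
d=a[300:400,240:420]
c=cv2.resize(c,None,fx=4,fy=4,interpolation=2); d=cv2.resize(d,(450,250),interpolation=2)
o=cv2.copyMakeBorder(c,0,0,0,460,0); o[:250,325:775]=d
cv2.imwrite('pics/v3.png',o)"
```

```text
(no output)
```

View pics/v3.png

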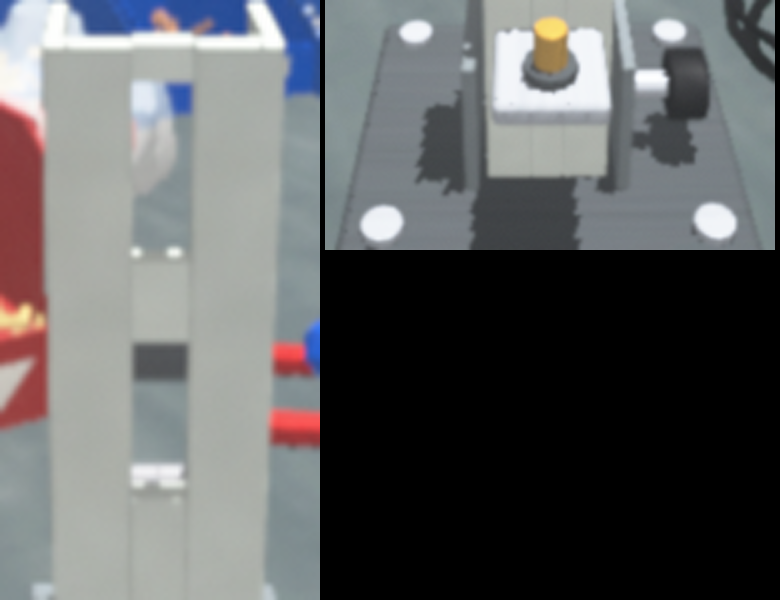

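```bash
cat > k.py <<'E'
from h import *
from scipy.optimize import least_squares
d2=np.load('w2.npy',allow_pickle=True).item(); d1=np.load('w1.npy',allow_pickle=True).item()
A=[((0,18,160.5),(45,50)),((0,-18,160.5),(283,48)),((0,4.5,154.5),(132,82)),((0,-4.5,154.5),(193,82)),((0,4.5,126),(132,259)),((0,-4.5,126),(190,259)),
((0,4.5,112.5),(132,343)),((0,-4.5,112.5),(188,343)),((0,4.5,84),(132,488)),((0,-4.5,84),(187,488))]
M=np.array([a for a,_ in A],float); uv=np.array([(290+u/4-.4,145+v/4-.4) for _,(u,v) in A])
M=np.r_[M,[(-18,0,65)]]; uv=np.r_[uv,[(240+(550-325)/2.5,300+28/2.5)]]; uv=[639,399]-uv
b1=np.array([267,317.])
def W(p,M):
    a=p[3];R=np.array([[np.cos(a),-np.sin(a),0],[np.sin(a),np.cos(a),0],[0,0,1]]); return M@R.T+[p[0],p[1],p[2]]
def res(p): return np.r_[(proj(d2['f'],W(p,M),d2['st'])-uv).ravel(), (proj(d1['f'],W(p,M[-1:]),d1['st'])-b1).ravel()*.7]
r=least_squares(res,[608,0,20,.28],loss='soft_l1'); C=np.linalg.inv(r.jac.T@r.jac)
print(r.x.round(2),np.degrees(r.x[3]),'sd',np.sqrt(np.diag(C)).round(2)); print(res(r.x).round(1))
E
python3 k.py
```

```text
[ 6.1195e+02 -3.9000e+00  1.1590e+01  2.8000e-01] 16.22695416903806 sd [2.19 0.59 0.84 0.04]
[ 0.8  1.2 -0.4  0.7 -0.2 -0.6 -0.  -0.6 -0.1 -0.6  0.  -0.6 -0.1  0.8
 -0.1  0.8  0.  -1.7  0.3 -1.6  0.3  2.5 -1.   4. ]
```

Stand is at (612,-4), yaw 16.2°, h≈11.6. Grasp, lift and pre-position.

```bash
cat >> h.py <<'E'
S=np.array([612.,-3.9,11.6]); YAW=16.2
def tcp(x,y,z,S=S,yaw=YAW):  # bracket origin in stand frame (h=0 based + S[2]) -> TCP
    a=np.radians(yaw); v=np.array([x-30,y,z+84]); return S+np.array([np.cos(a)*v[0]-np.sin(a)*v[1],np.sin(a)*v[0]+np.cos(a)*v[1],v[2]])
def frc(n=3):
    F=[]
    for _ in range(n): F.append(m.read_state()['ft_force']); m.sleep(.02)
    a=np.radians(YAW); F=np.mean(F,0); return np.array([np.cos(a)*F[0]+np.sin(a)*F[1],-np.sin(a)*F[0]+np.cos(a)*F[1],F[2]])
E
cat > l.py <<'E'
from h import *
R=Rz(-3.3,-1); a=np.radians(-3.3); g=np.array([507.8-30*np.cos(a),43.65-30*np.sin(a),84.])
m.move_pose(g+[-20,0,160],R)
m.move_gripper(50); m.move_l(g,R,120)
print(m.read_state()['ee_pos'],frc())
m.move_gripper(0,100); s=m.read_state(); print(s['finger_gap'],s['finger_force'],frc())
m.move_l(g+[0,0,25],velocity=60); print(frc())
m.move_l(g+[-5,0,100],velocity=120); 
m.move_l(tcp(-60,0,79+15),Rz(YAW,-1),100); m.sleep(.3)
s=m.read_state(); print(s['time'],s['finger_gap'],s['ee_pos'],tcp(-60,0,94),frc())
f=m.grab_frame('scene'); cv2.imwrite('pics/s2.png',cv2.resize(f['img'][150:290,260:440],(720,560),interpolation=2))
E
python3 l.py
```

```text
[478.38879804  45.43681292  84.6882903 ] [0.17685383 0.07529773 0.04400162]
10.697657004008644 97.70789623260498 [-0.33284549 -0.67084724  0.68574656]
[ 0.20966442  0.01249499 -2.67220935]
11.3333 10.688516189622787 [525.46612111 -28.71193799 189.71549601] [525.57356829 -29.00919954 189.6       ] [ 0.31718625  0.32821526 -2.15002122]
```

View pics/s2.png

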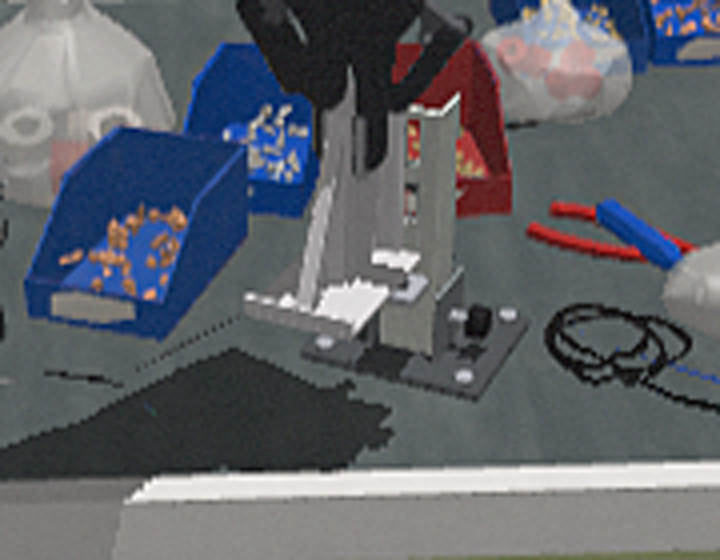

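The bracket is held upright in front of the column at about (380,250) in the crop. Advance guarded.

```bash
cat > n.py <<'E'
from h import *
import sys
Z=float(sys.argv[1]); 
m.move_l(tcp(-30,0,Z),velocity=60); m.sleep(.2); F0=frc(); t0=m.read_state()['time']; print('F0',F0.round(1),t0)
x=-30
while x<6:
    x+=1.5; m.move_l(tcp(x,0,Z),velocity=30); F=frc(1)-F0
    if np.linalg.norm(F)>2: print(x,F.round(1))
    if np.linalg.norm(F)>5: break
s=m.read_state(); a=np.radians(YAW); d=s['ee_pos']-tcp(0,0,Z)
print('stop x',x,'actual x',d@[np.cos(a),np.sin(a),0],'y',d@[-np.sin(a),np.cos(a),0],'z',d[2],s['time'],'torque',s['torque'],frc()-F0)
E
python3 n.py 79
```

```text
F0 [-0.2  0.5 -2.3] 12.3917
-4.5 [ 0.4 -0.8 -2. ]
-1.5 [-5.2  0.3  2.7]
stop x -1.5 actual x -3.120036052463787 y 0.0003926977708731405 z -0.056895984115385545 17.4583 torque [-0.29769744  0.97660649  0.02856899] [-4.95906463 -0.87514747  2.98388553]
```

Contact came at x≈-3, far past the -17.5 strike distance, so the claws are in and the back is on the face. Descend with a light push.

```bash
cat > o.py <<'E'
from h import *
F0=np.array([-.2,.5,-2.3]); X=-2.6; a=np.radians(YAW)
z=79.
m.move_l(tcp(X,0,z),velocity=20)
while z>52:
    z-=1; m.move_l(tcp(X,0,z),velocity=25); F=frc(2)-F0; p=m.read_state()['ee_pos']; d=p-tcp(0,0,0)
    print(z,'act z %.2f x %.2f'%(d[2],d@[np.cos(a),np.sin(a),0]),F.round(1))
    if abs(F[0])>10 or abs(F[1])>8 or F[2]>18: break
print(m.read_state()['time'],m.read_state()['finger_gap'])
E
python3 o.py
```

```text
78.0 act z 77.93 x -3.13 [-5.  -0.5  2.9]
77.0 act z 76.91 x -3.14 [-4.7 -0.4  3.4]
76.0 act z 75.89 x -3.16 [-5.2 -0.6  3. ]
75.0 act z 74.90 x -3.15 [-5.5 -0.4  3.1]
74.0 act z 73.88 x -3.15 [-5.2 -0.2  3. ]
73.0 act z 72.88 x -3.16 [-6.  -0.2  3.4]
72.0 act z 71.88 x -3.18 [-5.5 -0.9  2.9]
71.0 act z 70.92 x -3.17 [-5.1 -0.4  3.4]
70.0 act z 70.07 x -3.16 [-5.5 -0.3  3.6]
69.0 act z 69.24 x -3.16 [-5.4  0.   4.6]
68.0 act z 68.43 x -3.18 [-5.3 -0.4  5. ]
67.0 act z 67.65 x -3.19 [-6.2 -0.4  6.7]
66.0 act z 66.86 x -3.21 [-5.8  0.   6.9]
65.0 act z 64.44 x -3.63 [-4.4 -0.7  0.8]
64.0 act z 62.62 x -3.33 [-3.  -1.  -4.6]
63.0 act z 62.27 x -3.23 [-3.9 -1.7 -5. ]
62.0 act z 61.95 x -3.21 [-5.9 -0.7 -2.6]
61.0 act z 61.57 x -3.16 [-6.9 -1.1  0. ]
60.0 act z 61.42 x -3.18 [-9.  -1.1  4. ]
59.0 act z 61.36 x -3.16 [-9.8 -0.4  8.1]
58.0 act z 61.26 x -3.16 [-11.8   0.2  11.8]
23.7083 10.786066371439592
```

It snapped over the catch (Fz turned negative) and then met a hard stop at z≈61.4. Relax, release and retreat.

```bash
cat > p.py <<'E'
from h import *
m.move_l(tcp(-3.1,0,61.2),velocity=20); print(frc()-[-.2,.5,-2.3])
m.move_gripper(40); print(m.read_state()['finger_gap'],frc())
m.move_l(tcp(-3.1,0,61.2)+[0,0,130],velocity=100)
T=m.grab_frame('wrist')['hand_eye']
from scipy.spatial.transform import Rotation as Ro
R=Rz(16,-1)@Ro.from_euler('y',-39.7,degrees=True).as_matrix(); p=np.array([600,-5,130])-290*(R@T[:3,2])-R@T[:3,3]
m.move_pose(p,R); m.sleep(.3)
f=m.grab_frame('wrist'); g=m.grab_frame('scene'); boxes(['seat_pin','bracket'],'scene')
w=cv2.rotate(f['img'],cv2.ROTATE_180)[100:400,160:480]; g=cv2.resize(g['img'][150:290,280:420],(420,420),interpolation=2)
o=np.zeros((420,760,3),np.uint8); o[:300,:320]=w; o[:,330:750]=g; cv2.imwrite('pics/end.png',o); print(m.read_state()['time'],frc())
E
python3 p.py
```

```text
[-6.67279099 -0.45268836  1.44071655]
39.95002812191752 [-0.07246805 -0.18262764  0.00419884]
seat_pin []
bracket [([332.0, 173.3, 372.0, 235.4], 0.36)]
27.4917 [-0.33584309  0.11078146 -0.16770547]
```

View pics/end.png

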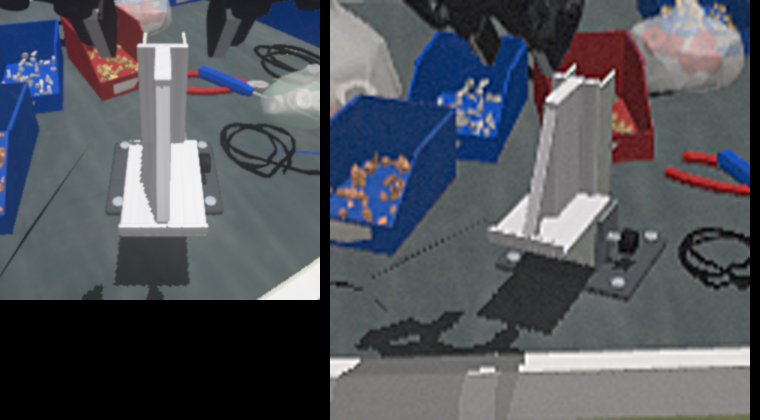

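The bracket hangs level and flush on the column (web top at (165,50), plate at (163,190)), the gripper is clear, and the bins and foot plate look undisturbed. Hand in.

```bash
python3 -c "
from station import manip as m
print(m.job_done())"
```

```text
the job is handed in; nothing more can be done
None
```

I hooked the bracket into both slots and pressed it down past the catch snap to the hard stop. I then released it hanging level and handed the job in at about 27.5 s; pressing forces were about 17 N at most, and the judge returned no verdict.

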